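# Wind the tart press down onto the mould

### The job

A silicone tart mould stands under the press on the counter. Turn the press's black handwheel clockwise by its red crank handle until the steel collar above the tapered tamper just touches the mould's rim, and stop there: rest on the rim, do not squeeze the mould. Let go of the crank with the collar still touching, and leave the other things on the counter where they are.

Things in the scene. Friction and masses are not known exactly. Their poses are not given: they have to be found in the camera images.
- wheel_hub (a point): Centre of the front face of the press's handwheel: black solid disc, 144 mm diameter, 10 mm thick, on one end of the press. z axis = the wheel's spindle, out of the front face, up and away from the press, 40 degrees from vertical. x axis = towards the crank handle. A hub cap stands 6 mm above the face.
- press_head (a point): Middle of the lower front edge of the cream press's head, 70 mm wide, 260 mm above the counter, which overhangs the wheel's upper part (edge 36 mm past the hub point): a gripper pointing straight down does not fit there, one pointing along the spindle does. x axis = level, from the wheel to the ram. The press is fixed; base plate 370 x 160 x 20 mm.
- crank_grip (a point): Red round crank handle, 26 mm diameter, standing parallel to the spindle on the wheel's face 55 mm from the hub; this point is on its axis 42 mm above the face. The handle ends 64 mm above the face and spins freely on its own pin, so a gripper holding it need not turn with the wheel. z axis = the handle's axis, out of the wheel.
- wheel (a joint): Angle of the handwheel in rad, 0 to 15.7. It grows when turned clockwise, seen by someone who faces the wheel's front; one turn lowers the ram by 40 mm (6.37 mm per rad). About 2 N at the crank handle turns it; it stays where it is left.
- ram (a joint): How far the steel ram has been lowered from its topmost place, in m (0 to 0.1, driven by the wheel). The collar reaches the mould's rim at about 0.085.
- tamper: Sprung steel tamper at the ram's lower end: the collar with the tapered cone below it; its origin is the point collar.
- mould: The teal mould; origin at the centre of its underside, 55 mm below mould_rim.
- collar (a point): Centre of the underside of the ram's steel collar (disc, 108 mm diameter, 8 mm thick), which moves straight up and down with the ram on the other end of the press. It is sprung: past touching it gives 1 mm per 10 N. Below the collar hangs the tapered tamper, 38 mm long, 68 mm diameter at the collar and 48 mm at its lower end.
- mould_rim (a point): Centre of the top rim of the teal silicone mould (a tapered cup, 55 mm tall, outer diameter 100 mm at the rim and 74 mm at the foot, wall 5 mm), standing loose in a low steel ring on the press's base under the ram. z axis up. The collar touches when it is level with this point; past touching, each extra 1 N on the crank adds about 9 N on the mould.
- jar: Glass jar with a bamboo lid, 90 mm diameter, 160 mm tall, loose; origin at the centre of its underside. Leave it alone.
- egg_cup: White ceramic egg cup, 52 mm diameter, 68 mm tall, loose; origin at the centre of its underside. Leave it alone.
- spare_mould: Pink silicone mould, same shape as the teal one, loose on the counter; origin at the centre of its underside. Leave it alone.
- whisk: Black whisk lying along its x axis, handle to -x, about 275 mm long, 64 mm high, loose; origin on the counter near its middle. Leave it alone.
Not all that is in view belongs to the job. Leave any blue or yellow look-alike of the mould alone.

How it is judged:
On the way, in this order (a step that is already met when the one before it is completed fails the run):
1. the tapered tamper has been wound down into the mouth of the mould (z of collar in the frame of mould_rim below 0.03 m), for 0.05 s.
2. the collar touches the mould's rim (contact force between tamper and mould above 1 N), for 0.1 s.
At the end, for the whole second after the job is handed in: The collar has touched the rim and is still on it or within 2.5 mm above it, the mould stands upright (within 0.06 rad) and centred under the ram (6 mm) and the wheel is at rest (z of collar in the frame of mould_rim below 0.0025 m and horizontal distance between collar and mould_rim below 0.006 m and angle between mould_rim's own z axis and vertical below 0.06 rad and velocity of joint wheel between -0.05 and 0.05 rad/s).
It fails at once if the mould is squeezed with more than 80 N (contact force between tamper and mould above 80 N).
It fails at once if the glass jar is pushed more than 30 mm from its place (distance of jar from where it was at the start of the episode above 0.03 m).
It fails at once if the egg cup is pushed more than 30 mm from its place (distance of egg_cup from where it was at the start of the episode above 0.03 m).
It fails at once if the spare mould is pushed more than 30 mm from its place (distance of spare_mould from where it was at the start of the episode above 0.03 m).
It fails at once if the whisk is pushed more than 30 mm from its place (distance of whisk from where it was at the start of the episode above 0.03 m).
It also fails if it takes over 67 s, if anything falls off the work surface, if the arm or the gripper's body presses on something with over 40 N, if the wrist force passes 120 N, or if a joint passes its speed limit or range.

### The arm

A 6-joint arm with a two-finger parallel gripper is mounted at the origin on the work surface. World frame = base frame: x ahead of the robot, y to its left, z up, the work surface at z = 0. Lengths are in m, angles in rad, forces in N, time in s.
With the tool pointing down it reaches from about 0.375 to 0.975 m from the base axis. Payload 3.8 kg.
Tool frame: the origin (TCP) lies on the centre line of the jaws, within the pads' length; the fingertips stand 22 mm ahead of it and the grasp point (between the pads) lies 3 mm ahead of it; x points along the fingers, y is the direction in which the jaws open and shut, and the axes are right-handed (so a half turn about x gives the same grasp; the last joint's range is limited). The gripper opens to 85 mm and grips with 20 to 120 N. Pads are 22 mm wide; open, the fingers measure 114 mm over their backs; the gripper's body (76 mm by 85 mm) begins 54 mm behind the grasp point. The pads swing forward as they close: fully open they stand 13 mm farther back than shut.
Start: joints at [1.251, 0.264, 1.604, -0, 1.274, -0.037], TCP at [0.188, 0.648, 0.218] pointing down, gripper open.
Joint ranges: [-2.63, 2.63], [-0.94, 2.18], [0.31, 2.57], [-1.31, 4.45], [0, 2.66], [-2.55, 2.55]. Speed limits (rad/s): [2.57, 2.57, 3.14, 3.14, 3.14, 3.14].

### API

Orientations are given as a rotation vector (axis times angle).
In Python, from workcell import monitor, eyes, finish_job gives the robot as it stands. The module is installed in compiled form; this text tells all that it offers.
- The arm moves only by the tool play_rows, never from a script. Its argument "deltas" is a list of rows, each an object of numbers: "wx", "wy", "wz": the turn, a rotation vector about the world's x, y, z in degrees; "x", "y", "z": the shift along the world's x, y, z in mm; "fingers": the closure, from -1 (fully open) to 1 (shut), so that 0 is half open. A call has 1 to 20 rows; each row is the pose to reach, as a shift and turn from the pose commanded when the call began; what a row does not reach only later rows make up. A row lasts 1/8 s, in which the tool goes at most 62.5 mm and 10.7 degrees, less where a joint would pass 70% of its speed; a pose out of reach is approached as far as the arm can. A call with a gripper value outside its range is refused whole. The fingers move at their own pace and stop on an object; "grip_force" is the grip in N (left out, the last holds). Time passes only in rows, so rows that repeat a pose let the fingers close. It gives the time, the measured TCP pose, the force and the opening at its end, in the units of the state.
- monitor.read_state(): the state, without advancing time (a new reading comes with each control period).
- eyes.read_camera(name): name is "scene" or "top" or "wrist"; returns a dict with "frame" (384x512x3 uint8, red, green, blue), "depth" (384x512 float32, m along the optical axis (not along the pixel's ray), 0 where there is no reading), "K" (3x3 intrinsics, pixels), "k1" (the pictures are not rectified: a ray, as slopes to the right and down, at radius r is drawn at 1 + k1 r^2 times it, then the intrinsics apply), "view" (4x4, takes a point from world to camera coordinates); the wrist camera has in their place "tool_from_camera" (4x4, takes a point from camera to tool coordinates, whose origin is the TCP and whose axes are the tool frame's). Camera axes: x right, y down, z forward; pixel columns grow to the right and rows downward; lengths in m; the calibration is good to about 2 mm. A picture is of the moment at which its call begins: read the wrist's pose just before it.
- finish_job(): hands the job in, once; it reports no verdict.
The state is a dict: "time": time; "q": joint angles; "joint_vel": joint speeds; "joint_torque": joint torques, N m; "tool_pos": TCP position; "tcp_rot": TCP orientation; "wrist_force": force on the tool from outside, world axes, zero at the start; "torque": the same for the moment, N m; "width": opening from 0.0 (shut) to 1.0 (fully open).
Only numpy, scipy, OpenCV 4.12 (cv2) and the standard library are available. Lean on these libraries where they do the work, as an engineer would, in place of code of your own. Each camera call takes 0.05 s, during which the arm holds its last target.

## Working session

There is one attempt and no reset: what is moved stays moved. The work goes in short steps, Python scripts to look and compute and a tool call to move; the robot and the scene stay as the last step left them, time stands still between calls to the robot, and variables do not carry over. Pictures are saved under pics/ and viewed, and the job is handed in when it is done.

Besides the shell and the picture viewer there is one more tool, called after ">>>" as a command line: name --argument value ..., lists and objects as JSON in quotes. play_rows: Moves the arm, as the interface text tells. Its arguments: {"type":"object","properties":{"deltas":{"type":"array"},"grip_force":{"type":"number"}},"required":["deltas"]}

```bash
mkdir -p pics
cat > h.py <<'E'
import numpy as np,cv2
from workcell import monitor,eyes,finish_job
def snap(n,tag):
    d=eyes.read_camera(n); cv2.imwrite(f'pics/{tag}.png',d['frame'][:,:,::-1]); np.savez(f'pics/{tag}.npz',**d); return d
def cam_xyz(d):
    h,w=d['depth'].shape; u,v=np.meshgrid(np.arange(w),np.arange(h))
    K=d['K'];p=np.stack([u,v],-1).reshape(-1,1,2).astype(float)
    n=cv2.undistortPoints(p,K,np.array([float(d['k1']),0,0,0])).reshape(h,w,2)
    z=d['depth']; return np.dstack([n[...,0]*z,n[...,1]*z,z])
def world(d):
    T=np.linalg.inv(d['view']); return cam_xyz(d)@T[:3,:3].T+T[:3,3]
E
python3 - <<'E'
from h import *
print(monitor.read_state())
for n in ('scene','top'):
    d=snap(n,n+'0'); print(d['K'],d['k1'],d['view'])
E
```

```text
{'time': 0.0, 'q': array([ 1.25111210e+00,  2.64746413e-01,  1.60540946e+00,  2.81301725e-05,
        1.27367864e+00, -3.69184657e-02]), 'joint_vel': array([-0.00139077, -0.00094697,  0.0006175 ,  0.00092862,  0.00129032,
        0.00031663]), 'joint_torque': array([-5.03924657e-04, -5.15113735e+01, -3.67311788e+01, -1.75900336e-04,
        1.31862643e-02,  1.85702334e-06]), 'tool_pos': array([0.18809553, 0.64746044, 0.21674744]), 'tcp_rot': array([ 0.22023539,  1.5598002 , -0.22370324]), 'wrist_force': array([-0.36237937, -0.67196736,  0.2043434 ]), 'torque': array([ 0.02038586,  0.00342675, -0.01784992]), 'width': 0.9981857739919651}
[[462.99000033   0.         246.34285785]
 [  0.         462.99000033 188.88793747]
 [  0.           0.           1.        ]] 0.05413656673103927 [[ 0.77850616  0.62757442  0.00886023 -0.41398751]
 [ 0.50586716 -0.61904702 -0.60073223 -0.16880066]
 [-0.37151928  0.47215584 -0.79940121  1.96498007]
 [ 0.          0.          0.          1.        ]]
[[469.74305156   0.         263.25052995]
 [  0.         469.74305156 196.12653345]
 [  0.           0.           1.        ]] -0.17172194839037944 [[ 0.02683634 -0.99955448  0.0130637  -0.04819705]
 [-0.98415675 -0.02870959 -0.17496074  0.55642863]
 [ 0.17525784 -0.00816142 -0.98448874  1.77681872]
 [ 0.          0.          0.          1.        ]]
```

View pics/scene0.png

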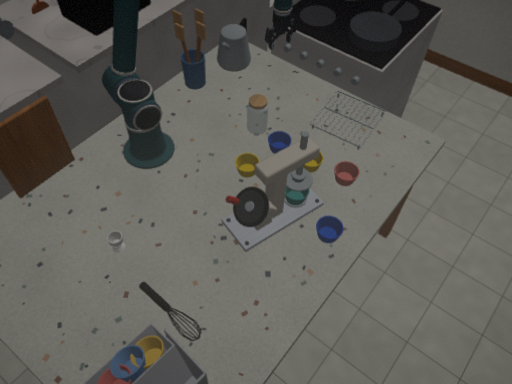

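View pics/top0.png

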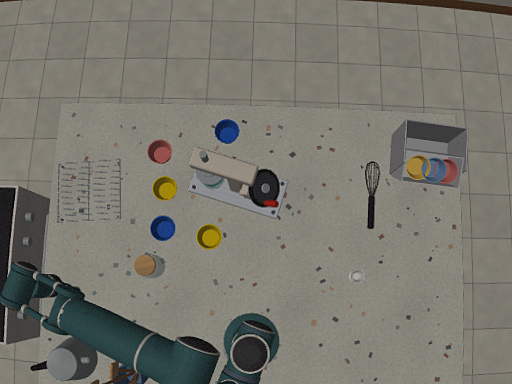

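The scene view shows the press at about (270,200), with the wheel at (251,207) and the red crank at (233,200). In the top view the wheel is at (265,187), the crank at (270,203) and the cream head at (223,167). The ram end points to +y. Next I measure the wheel plane and the crank.

Run:
```python
from h import *
for n,roi in (('scene0',(170,250,205,320)),('top0',(140,225,180,300))):
    d=dict(np.load(f'pics/{n}.npz')); W=world(d); f=d['frame'].astype(int); 
    hsv=cv2.cvtColor(d['frame'],cv2.COLOR_RGB2HSV).astype(int)
    m=np.zeros(f.shape[:2],bool); m[roi[0]:roi[1],roi[2]:roi[3]]=1
    val=d['depth']>0
    red=m&val&(hsv[...,1]>140)&((hsv[...,0]<8)|(hsv[...,0]>172))&(hsv[...,2]>60)
    blk=m&val&(hsv[...,2]<50)&(W[...,2]>.06)
    P=W[red]; print(n,'red',len(P),P.mean(0),P.min(0),P.max(0))
    B=W[blk]; 
    for it in range(8):
        c=B.mean(0);u,s,vt=np.linalg.svd(B-c);nn=vt[2]*np.sign(vt[2][2]); r=(B-c)@nn; 
        if it<7:B=B[abs(r)<max(.003,1.5*r.std())]
    print('wheel',len(B),c,nn,'tilt',np.degrees(np.arccos(nn[2])),r.std(),B.min(0),B.max(0))
    print('red height above plane',np.percentile((P-c)@nn,[2,50,98]))
    table=val&(W[...,2]<.3); 
    cv2.imwrite(f'pics/{n}z.png',cv2.resize(d['frame'][roi[0]-40:roi[1]+20,roi[2]-30:roi[3]+30,::-1],None,fx=4,fy=4,interpolation=cv2.INTER_CUBIC))
```

```text
scene0 red 43 [ 0.51963139 -0.06329529  0.16291988] [ 0.50512235 -0.083095    0.13665972] [ 0.53068338 -0.03685671  0.18135985]
wheel 590 [ 0.58079593 -0.03548709  0.13947937] [-0.1877315  -0.61279297  0.76762078] tilt 39.85928515411919 0.0015844141794678491 [ 0.50775855 -0.08883324  0.0941299 ] [0.64410186 0.01882856 0.18390147]
red height above plane [0.01458294 0.05331215 0.06724163]
top0 red 83 [ 0.51413015 -0.0593013   0.15724951] [ 0.49931303 -0.08206377  0.09879293] [ 0.5349835  -0.03521127  0.18238613]
wheel 435 [ 0.57478662 -0.03565756  0.14006271] [-0.17605392 -0.61514211  0.76850843] tilt 39.77986457589061 0.001529277508130649 [ 0.50541465 -0.08782938  0.09334136] [0.64167433 0.02073867 0.18209225]
red height above plane [-0.00305595  0.04233588  0.06708308]
```

```bash
ls -la pics; python3 -c "
import cv2;[print(cv2.imread(f'pics/{n}0z.png').shape) for n in('scene','top')]"
```

```text
total 4048
drwxr-xr-x 2 agent agent    4096 Dec  7 09:40 .
drwxr-xr-x 3 agent agent    4096 Dec  7 09:39 ..
-rw-r--r-- 1 agent agent 1377680 Dec  7 09:39 scene0.npz
-rw-r--r-- 1 agent agent  273579 Dec  7 09:39 scene0.png
-rw-r--r-- 1 agent agent  323738 Dec  7 09:40 scene0z.png
-rw-r--r-- 1 agent agent 1377680 Dec  7 09:39 top0.npz
-rw-r--r-- 1 agent agent  334052 Dec  7 09:39 top0.png
-rw-r--r-- 1 agent agent  435269 Dec  7 09:40 top0z.png
(560, 700, 3)
(580, 720, 3)
```

View pics/scene0z.png

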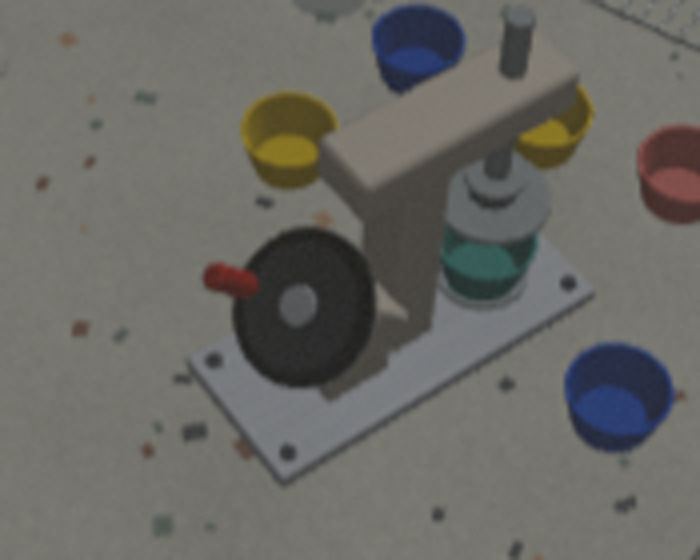

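View pics/top0z.png

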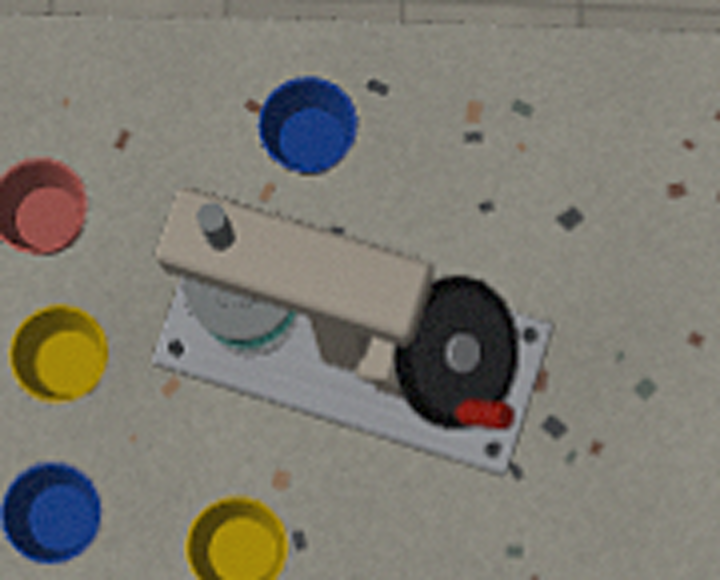

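Run:
```python
from h import *
from scipy.spatial.transform import Rotation as R
n=np.array([-.182,-.614,.768]);n/=np.linalg.norm(n)
px=np.array([-n[0],-n[1],0]);px/=np.linalg.norm(px); lat=np.cross(n,px);lat/=np.linalg.norm(lat); u=np.cross(lat,n); u*=np.sign(u[2])
print('n',n,'px',px,'u',u,'lat',lat)
for nme,roi in (('scene0',(170,250,205,320)),('top0',(140,225,180,300))):
    d=dict(np.load(f'pics/{nme}.npz')); W=world(d); hsv=cv2.cvtColor(d['frame'],cv2.COLOR_RGB2HSV).astype(int)
    m=np.zeros(hsv.shape[:2],bool); m[roi[0]:roi[1],roi[2]:roi[3]]=1; m&=d['depth']>0
    c0=np.array([.577,-.035,.140])
    rel=W-c0; a=rel@lat;b=rel@u;h=rel@n
    # table plane check
    far=(d['depth']>0)&(abs(W[...,0]-.5)<.4)&(abs(W[...,1])<.4)&(W[...,2]<.02); print(nme,'table z',np.median(W[...,2][far]))
    blk=m&(hsv[...,2]<60)&(abs(h)<.006)&(np.hypot(a,b)<.09)
    pts=np.stack([a[blk],b[blk]],-1).astype(np.float32)
    (cx,cy),r=cv2.minEnclosingCircle(pts); print('disc circle',cx,cy,r,'h',np.median(h[blk]), c0+cx*lat+cy*u, np.percentile(pts,[.5,99.5],axis=0))
    hub=m&(hsv[...,2]>60)&(hsv[...,1]<60)&(np.hypot(a,b)<.025)&(abs(h)<.02); print('hubcap',hub.sum(),a[hub].mean(),b[hub].mean(),h[hub].mean())
    red=m&(hsv[...,1]>140)&((hsv[...,0]<8)|(hsv[...,0]>172))&(hsv[...,2]>50)&(h>.02)&(h<.075)
    top=red&(h>.061); print('red top',top.sum(),a[top].mean(),b[top].mean(),h[top].mean(),'all',red.sum(),a[red].mean(),b[red].mean(),'min',a[red].min(),b[red].min(),'max',a[red].max(),b[red].max())
    # cream/metal near ram: cross-section list
    s=(W-c0)@px; t=(W-c0)@lat
    m2=(d['depth']>0)&(s>.08)&(s<.33)&(abs(t)<.09)&(W[...,2]>.012)
    teal=m2&(hsv[...,0]>75)&(hsv[...,0]<100)&(hsv[...,1]>70); T=W[teal]; print('teal',teal.sum(),T.min(0),T.max(0),'s',s[teal].min(),s[teal].max(),'t',t[teal].min(),t[teal].max(),'ztop pct',np.percentile(T[:,2],[50,90,95,99]))
    gray=m2&(hsv[...,1]<40)&~teal; zz=W[...,2][gray]; hh,e=np.histogram(zz,bins=np.arange(.01,.34,.004)); print([(round(float(e[i]),3),int(x)) for i,x in enumerate(hh) if x>8])
print(R.from_rotvec(monitor.read_state()['tcp_rot']).as_matrix())
```

```text
n [-0.1820051  -0.61401719  0.7680215 ] px [0.28419466 0.9587666  0.        ] u [0.21826761 0.73635337 0.64042405] lat [-0.9587666   0.28419466  0.        ]
scene0 table z -0.00024007684300308973
disc circle 0.0012174390722066164 -0.0023102588020265102 0.07321145385503769 h -0.0006966583730057162 [ 0.57532851 -0.03635518  0.13852045] [[-0.06735529 -0.06874029]
 [ 0.06877992  0.06651132]]
hubcap 80 0.0024825962454229893 -0.0011919052661985158 0.004672602704956482
red top 10 0.04826935130559767 -0.02126286851184593 0.06409478383120164 all 36 0.04695360793876472 -0.019129133568119298 min 0.04109167549253643 -0.02992665903871065 max 0.057860865396019236 -0.011166586125862637
teal 179 [0.59355429 0.12215184 0.01562744] [0.68186158 0.2077056  0.08243982] s 0.1656211934260952 0.25006004367228557 t -0.04488213894359221 0.04351011202159866 ztop pct [0.02922251 0.07462254 0.07663475 0.07973984]
[(0.01, 36), (0.014, 168), (0.018, 314), (0.022, 194), (0.026, 60), (0.03, 17), (0.034, 9), (0.05, 10), (0.054, 9), (0.102, 12), (0.106, 11), (0.11, 9), (0.114, 11), (0.118, 16), (0.122, 16), (0.126, 14
[... 1042 characters left out ...]
808852
teal 37 [0.5798283  0.12337588 0.0149148 ] [0.61909399 0.1966367  0.14499574] s 0.1599460637259138 0.22659926394921143 t 0.005022810685524053 0.05980682679417573 ztop pct [0.07147185 0.12628703 0.13927442 0.1430118 ]
[(0.01, 52), (0.014, 204), (0.018, 233), (0.022, 160), (0.026, 62), (0.03, 15), (0.13, 18), (0.134, 46), (0.138, 70), (0.142, 57), (0.146, 18), (0.17, 12), (0.174, 13), (0.178, 9), (0.274, 12), (0.278, 9), (0.282, 11), (0.286, 9), (0.29, 11), (0.298, 36), (0.302, 180), (0.306, 364), (0.31, 293), (0.314, 82), (0.318, 11)]
[[-6.31849788e-04  2.79020875e-01  9.60284829e-01]
 [-1.97595028e-03  9.60282797e-01 -2.79021584e-01]
 [-9.99997848e-01 -2.07377480e-03 -5.54231069e-05]]
```

```bash
cat >> h.py <<'E'
from scipy.spatial.transform import Rotation as R
n=np.array([-.182,-.614,.768]);n/=np.linalg.norm(n)
px=np.array([-n[0],-n[1],0]);px/=np.linalg.norm(px); lat=np.cross(n,px);lat/=np.linalg.norm(lat); u=np.cross(lat,n); u*=np.sign(u[2])
c0=np.array([.577,-.035,.140]); H=c0+.0031*lat-.0008*u
E
python3 - <<'E'
from h import *
s=monitor.read_state(); Rs=R.from_rotvec(s['tcp_rot'])
a=np.radians(-24); C=H+.055*(np.cos(a)*lat+np.sin(a)*u)+.044*n
T=C+.003*n
print('H',H,'C',C,'TCP',T,'pre',T+.13*n)
for sg in (1,-1):
    x=-n;y=sg*lat;z=np.cross(x,y); Rt=R.from_matrix(np.stack([x,y,z],1))
    rv=(Rt*Rs.inv()).as_rotvec(degrees=True); print(sg,rv, np.linalg.norm(rv))
print('delta pre mm',(T+.13*n-s['tool_pos'])*1000)
# jar
for nme in('top0',):
    d=dict(np.load(f'pics/{nme}.npz')); W=world(d); print('jar',W[265,145]); print('egg',W[275,357],'rodtop',W[155,205])
E
```

```text
H [ 0.57385321 -0.03470808  0.13948766] C [ 0.512789   -0.06391808  0.15895399] TCP [ 0.51224298 -0.06576013  0.16125806] pre [ 0.48858232 -0.14558237  0.26110085]
1 [ 21.22495529 -38.59570999  85.77698661] 96.42519893315352
-1 [ 38.76541628  21.03013302 -86.36404338] 96.9730477167532
delta pre mm [ 300.43524923 -793.09852315   44.24234576]
jar [0.2739811  0.38703857 0.15872048]
egg [ 0.26161633 -0.40359858  0.03109292] rodtop [0.63013271 0.16280692 0.37239643]
```

>>> play_rows --deltas '[{"z": 60,"fingers": -1},{"z": 120},{"z": 180},{"x": 20,"y": -50,"z": 200,"wx": 2.5,"wy": 1.3,"wz": -5.4},{"x": 38,"y": -100,"z": 200,"wx": 5,"wy": 2.6,"wz": -11},{"x": 57,"y": -150,"z": 200,"wx": 7.3,"wy": 4,"wz": -16.2},{"x": 76,"y": -200,"z": 200,"wx": 9.8,"wy": 5.3,"wz": -21.8},{"x": 95,"y": -250,"z": 200,"wx": 12.2,"wy": 6.6,"wz": -27.2},{"x": 114,"y": -300,"z": 200,"wx": 14.7,"wy": 8,"wz": -32.7},{"x": 133,"y": -350,"z": 200,"wx": 17.1,"wy": 9.3,"wz": -38.1},{"x": 152,"y": -400,"z": 200,"wx": 19.5,"wy": 10.6,"wz": -43.5},{"x": 170,"y": -450,"z": 200,"wx": 22,"wy": 11.9,"wz": -49},{"x": 190,"y": -500,"z": 200,"wx": 24.4,"wy": 13.3,"wz": -54.5},{"x": 208,"y": -550,"z": 200,"wx": 26.9,"wy": 14.6,"wz": -60},{"x": 227,"y": -600,"z": 200,"wx": 29.3,"wy": 15.9,"wz": -65.3},{"x": 246,"y": -650,"z": 190,"wx": 31.8,"wy": 17.3,"wz": -70.8},{"x": 265,"y": -700,"z": 170,"wx": 34.2,"wy": 18.6,"wz": -76.2},{"x": 284,"y": -750,"z": 150,"wx": 36.7,"wy": 19.9,"wz": -81.7},{"x": 300,"y": -793,"z": 120,"wx": 38.8,"wy": 21,"wz": -86.4},{"x": 300,"y": -793,"z": 120,"wx": 38.8,"wy": 21,"wz": -86.4}]'

```text
schema error: expected keys wx, wy, wz, x, y, z, fingers
```

>>> play_rows --deltas '[{"x": 0,"y": 0,"z": 60,"wx": 0,"wy": 0,"wz": 0,"fingers": -1},{"x": 0,"y": 0,"z": 120,"wx": 0,"wy": 0,"wz": 0,"fingers": -1},{"x": 0,"y": 0,"z": 180,"wx": 0,"wy": 0,"wz": 0,"fingers": -1},{"x": 20,"y": -50,"z": 200,"wx": 2.5,"wy": 1.3,"wz": -5.4,"fingers": -1},{"x": 38,"y": -100,"z": 200,"wx": 5,"wy": 2.6,"wz": -11,"fingers": -1},{"x": 57,"y": -150,"z": 200,"wx": 7.3,"wy": 4,"wz": -16.2,"fingers": -1},{"x": 76,"y": -200,"z": 200,"wx": 9.8,"wy": 5.3,"wz": -21.8,"fingers": -1},{"x": 95,"y": -250,"z": 200,"wx": 12.2,"wy": 6.6,"wz": -27.2,"fingers": -1},{"x": 114,"y": -300,"z": 200,"wx": 14.7,"wy": 8,"wz": -32.7,"fingers": -1},{"x": 133,"y": -350,"z": 200,"wx": 17.1,"wy": 9.3,"wz": -38.1,"fingers": -1},{"x": 152,"y": -400,"z": 200,"wx": 19.5,"wy": 10.6,"wz": -43.5,"fingers": -1},{"x": 170,"y": -450,"z": 200,"wx": 22,"wy": 11.9,"wz": -49,"fingers": -1},{"x": 190,"y": -500,"z": 200,"wx": 24.4,"wy": 13.3,"wz": -54.5,"fingers": -1},{"x": 208,"y": -550,"z": 200,"wx": 26.9,"wy": 14.6,"wz": -60,"fingers": -1},{"x": 227,"y": -600,"z": 200,"wx": 29.3,"wy": 15.9,"wz": -65.3,"fingers": -1},{"x": 246,"y": -650,"z": 190,"wx": 31.8,"wy": 17.3,"wz": -70.8,"fingers": -1},{"x": 265,"y": -700,"z": 170,"wx": 34.2,"wy": 18.6,"wz": -76.2,"fingers": -1},{"x": 284,"y": -750,"z": 150,"wx": 36.7,"wy": 19.9,"wz": -81.7,"fingers": -1},{"x": 300,"y": -793,"z": 120,"wx": 38.8,"wy": 21,"wz": -86.4,"fingers": -1},{"x": 300,"y": -793,"z": 120,"wx": 38.8,"wy": 21,"wz": -86.4,"fingers": -1}]'

```text
time: 2.6
tool_pos: [0.4874, -0.1468, 0.3335]
tcp_rot: [1.98, 1.473, -0.929]
wrist_force: [0.1, 0.6, 0.1]
width: 0.999
```

Run:
```python
from h import *
s=monitor.read_state(); print(s['q'],s['tool_pos']); M=R.from_rotvec(s['tcp_rot']).as_matrix(); print(M, n, lat)
d=snap('wrist','w1'); P=cam_xyz(d); T=d['tool_from_camera']; P=P@T[:3,:3].T+T[:3,3]; W=P@M.T+s['tool_pos']
hsv=cv2.cvtColor(d['frame'],cv2.COLOR_RGB2HSV).astype(int); rel=W-c0; a=rel@lat;b=rel@u;h=rel@n; v=d['depth']>0
blk=v&(hsv[...,2]<60)&(abs(h)<.006)&(np.hypot(a,b)<.09)
B=W[blk]
for it in range(6):
    c=B.mean(0);_,_,vt=np.linalg.svd(B-c,full_matrices=False);nn=vt[2]*np.sign(vt[2][2]);r=(B-c)@nn;B=B[abs(r)<.003]
print('plane n',nn,'h',((c-c0)@nn))
ab=np.stack([a[blk],b[blk]],-1).astype(np.float32); print(len(ab),cv2.minEnclosingCircle(ab),np.percentile(ab,[.5,99.5],axis=0))
red=v&(hsv[...,1]>140)&((hsv[...,0]<8)|(hsv[...,0]>172))&(hsv[...,2]>50)&(h>.02)&(h<.08)&(np.hypot(a,b)<.1)
top=red&(h>.059);print('red',red.sum(),top.sum(), 'topmid',(a[top].max()+a[top].min())/2,(b[top].max()+b[top].min())/2,a[top].mean(),b[top].mean(),h[top].mean(),np.percentile(h[red],98))
hub=v&(hsv[...,2]>60)&(hsv[...,1]<60)&(np.hypot(a,b)<.025)&(abs(h)<.02); print('hubcap',hub.sum(),a[hub].mean(),b[hub].mean(),h[hub].mean())
```

```text
[-0.76358506  0.02918472  1.81377537  0.60979814  1.6486191  -0.52879022] [ 0.48738372 -0.14683903  0.33347188]
[[ 0.18203947  0.95691097 -0.22623666]
 [ 0.61615337 -0.29031712 -0.7321687 ]
 [-0.76630063 -0.00611288 -0.64245309]] [-0.1820051  -0.61401719  0.7680215 ] [-0.9587666   0.28419466  0.        ]
plane n [-0.17951876 -0.61602256  0.76700014] h 0.000715313250041898
5616 ((0.004288277588784695, -0.0020515164360404015), 0.07131851464509964) [[-0.06342828 -0.06998966]
 [ 0.0718857   0.06748695]]
red 428 278 topmid 0.05355701103925649 -0.02417230825940691 0.05360584872115472 -0.02310548158153143 0.06354988954655198 0.06547783837480349
hubcap 558 0.004233696019614084 -0.001514112962766831 0.005591136053176828
```

View pics/w1.png

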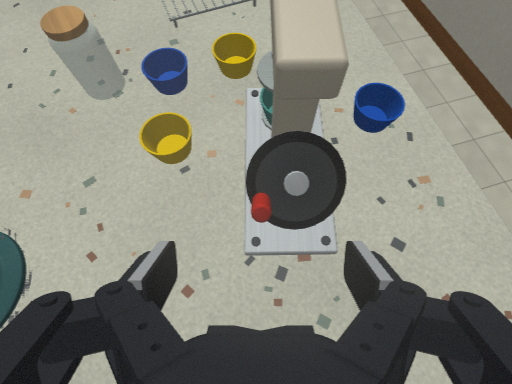

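```bash
cat >> h.py <<'E'
H=c0+.0042*lat-.0016*u+.0005*n
E
python3 - <<'E'
from h import *
s=monitor.read_state(); print(s['tool_pos'],s['time'],abs(s['joint_vel']).max())
a=np.radians(-23.9); T=H+.055*(np.cos(a)*lat+np.sin(a)*u)+.046*n
x=-n;y=-lat;z=np.cross(x,y);Rt=R.from_matrix(np.stack([x,y,z],1))
print('rot',(Rt*R.from_rotvec(s['tcp_rot']).inv()).as_rotvec(degrees=True))
print('H',H,'T',T,'d pre',1e3*(T+.12*n-s['tool_pos']),'d',1e3*(T-s['tool_pos']))
E
```

```text
[ 0.48765994 -0.14548886  0.33576853] 2.65 0.056024687679401775
rot [-0.187478   -0.12109477  0.22455733]
H [ 0.57253295 -0.03529156  0.13935933] T [ 0.51108652 -0.06565392  0.16041789] d pre [  1.58596422   6.15288313 -83.18806584] d [  23.42657577   79.83494626 -175.35064642]
```

>>> play_rows --deltas '[{"x": 0,"y": 3,"z": -42,"wx": -0.2,"wy": -0.1,"wz": 0.2,"fingers": -1},{"x": 1,"y": 6,"z": -84,"wx": -0.2,"wy": -0.1,"wz": 0.2,"fingers": -1},{"x": 6,"y": 20,"z": -102,"wx": -0.2,"wy": -0.1,"wz": 0.2,"fingers": -1},{"x": 10,"y": 35,"z": -120,"wx": -0.2,"wy": -0.1,"wz": 0.2,"fingers": -1},{"x": 14,"y": 50,"z": -138,"wx": -0.2,"wy": -0.1,"wz": 0.2,"fingers": -1},{"x": 18,"y": 62,"z": -153,"wx": -0.2,"wy": -0.1,"wz": 0.2,"fingers": -1},{"x": 21,"y": 71,"z": -164,"wx": -0.2,"wy": -0.1,"wz": 0.2,"fingers": -1},{"x": 23,"y": 80,"z": -175,"wx": -0.2,"wy": -0.1,"wz": 0.2,"fingers": -1},{"x": 23,"y": 80,"z": -175,"wx": -0.2,"wy": -0.1,"wz": 0.2,"fingers": -1},{"x": 23,"y": 80,"z": -175,"wx": -0.2,"wy": -0.1,"wz": 0.2,"fingers": -1}]'

```text
time: 3.9
tool_pos: [0.5117, -0.0652, 0.1634]
tcp_rot: [1.969, 1.468, -0.921]
wrist_force: [-0.5, 0.3, 0.2]
width: 1.004
```

Run:
```python
from h import *
s=monitor.read_state(); print(s['time'],s['q'],s['tool_pos'],s['wrist_force'])
a=np.radians(-23.9); T=H+.055*(np.cos(a)*lat+np.sin(a)*u)+.046*n
e=(T-s['tool_pos']);print('err lat,u,n',1e3*np.array([e@lat,e@u,e@n]),e*1e3)
d=snap('wrist','w2')
```

```text
3.9 [-0.61774514  0.11831428  2.04841382  0.67787112  1.30386656 -0.62934334] [ 0.51165472 -0.06517737  0.16342074] [-0.51104742  0.30611572  0.21029636]
err lat,u,n [ 0.4093406  -2.39802359 -1.91022621] [-0.56820207 -0.4765486  -3.0028468 ]
```

View pics/w2.png

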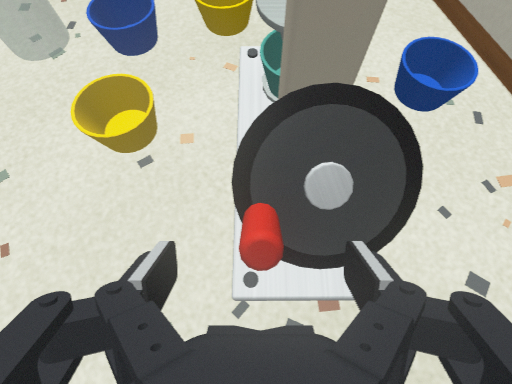

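>>> play_rows --deltas '[{"x": 0,"y": 0,"z": -2,"wx": 0,"wy": 0,"wz": 0,"fingers": -1},{"x": 0,"y": 0,"z": -2,"wx": 0,"wy": 0,"wz": 0,"fingers": 1},{"x": 0,"y": 0,"z": -2,"wx": 0,"wy": 0,"wz": 0,"fingers": 1},{"x": 0,"y": 0,"z": -2,"wx": 0,"wy": 0,"wz": 0,"fingers": 1},{"x": 0,"y": 0,"z": -2,"wx": 0,"wy": 0,"wz": 0,"fingers": 1},{"x": 0,"y": 0,"z": -2,"wx": 0,"wy": 0,"wz": 0,"fingers": 1},{"x": 0,"y": 0,"z": -2,"wx": 0,"wy": 0,"wz": 0,"fingers": 1},{"x": 0,"y": 0,"z": -2,"wx": 0,"wy": 0,"wz": 0,"fingers": 1},{"x": 0,"y": 0,"z": -2,"wx": 0,"wy": 0,"wz": 0,"fingers": 1},{"x": 0,"y": 0,"z": -2,"wx": 0,"wy": 0,"wz": 0,"fingers": 1}]' --grip_force 40

```text
time: 5.2
tool_pos: [0.5118, -0.0651, 0.1613]
tcp_rot: [1.969, 1.467, -0.92]
wrist_force: [4.1, -0.7, 1.0]
width: 0.225
```

Run:
```python
from h import *
s=monitor.read_state(); print(s['time'],s['width'],s['wrist_force'],s['torque'])
e=s['tool_pos']-H;print('tcp a,b,h',1e3*np.array([e@lat,e@u,e@n]),s['tool_pos'])
d=snap('wrist','w3')
```

```text
5.2 0.225434468463719 [ 4.07971139 -0.73513195  0.99653173] [-0.38972939 -0.43954649 -0.40331686]
tcp a,b,h [ 49.73347942 -21.10632962  46.22883566] [ 0.51182944 -0.06508458  0.16134707]
```

View pics/w3.png

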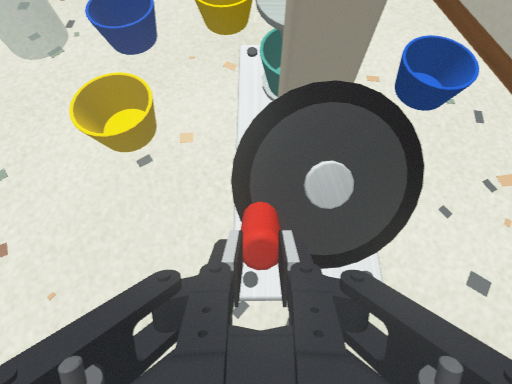

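```bash
cat >> h.py <<'E'
def rows(t0,step,N,r=.055):
    o=[]
    for k in range(1,N+1):
        A,B=np.radians(t0),np.radians(t0+k*step)
        p=1e3*r*((np.cos(B)-np.cos(A))*lat+(np.sin(B)-np.sin(A))*u); o.append('{"x":%.1f,"y":%.1f,"z":%.1f,"wx":0,"wy":0,"wz":0,"fingers":1}'%tuple(p))
    print('['+','.join(o)+']')
def st():
    s=monitor.read_state(); e=s['tool_pos']-H; a,b=e@lat,e@u; f=s['wrist_force']
    t=np.arctan2(b,a); tan=-np.sin(t)*lat+np.cos(t)*u; rad=np.cos(t)*lat+np.sin(t)*u
    print('t',s['time'],'ang',np.degrees(t),'r',np.hypot(a,b)*1e3,'h',e@n*1e3,'F tan,rad,n',f@tan,f@rad,f@n,'w',s['width']); return s
E
python3 -c "
from h import *
st();rows(-23,9,5)"
```

```text
t 5.25 ang -22.98930220465815 r 54.0472958315048 h 46.21697154391754 F tan,rad,n -1.3746941057722493 -4.32984991503401 0.6147472943563809 w 0.2298935786647068
[{"x":-0.8,"y":6.8,"z":5.2,"wx":0,"wy":0,"wz":0,"fingers":1},{"x":-0.3,"y":13.5,"z":10.7,"wx":0,"wy":0,"wz":0,"fingers":1},{"x":1.5,"y":19.9,"z":16.2,"wx":0,"wy":0,"wz":0,"fingers":1},{"x":4.6,"y":25.8,"z":21.7,"wx":0,"wy":0,"wz":0,"fingers":1},{"x":8.8,"y":31.1,"z":27.0,"wx":0,"wy":0,"wz":0,"fingers":1}]
```

>>> play_rows --deltas '[{"x": -0.8,"y": 6.8,"z": 5.2,"wx": 0,"wy": 0,"wz": 0,"fingers": 1},{"x": -0.3,"y": 13.5,"z": 10.7,"wx": 0,"wy": 0,"wz": 0,"fingers": 1},{"x": 1.5,"y": 19.9,"z": 16.2,"wx": 0,"wy": 0,"wz": 0,"fingers": 1},{"x": 4.6,"y": 25.8,"z": 21.7,"wx": 0,"wy": 0,"wz": 0,"fingers": 1},{"x": 8.8,"y": 31.1,"z": 27.0,"wx": 0,"wy": 0,"wz": 0,"fingers": 1},{"x": 8.8,"y": 31.1,"z": 27.0,"wx": 0,"wy": 0,"wz": 0,"fingers": 1}]'

```text
time: 6.0
tool_pos: [0.5204, -0.0331, 0.189]
tcp_rot: [1.968, 1.469, -0.919]
wrist_force: [0.5, -3.3, 4.8]
width: 0.228
```

Run:
```python
from h import *
st(); snap('wrist','w4'); st(); rows(22,18,4)
```

```text
t 6.0 ang 23.522435211496965 r 55.24833301279262 h 46.2898359319358 F tan,rad,n 1.2512307836955279 -1.0382777293826717 5.644637901968626 w 0.2280217770540374
t 6.05 ang 23.505924906990018 r 55.25813989348222 h 46.283017443335275 F tan,rad,n 2.79334842207752 -0.4914869717339079 5.380035528621827 w 0.23077255720308762
[{"x":11.7,"y":8.3,"z":9.4,"wx":0,"wy":0,"wz":0,"fingers":1},{"x":26.6,"y":13.0,"z":16.7,"wx":0,"wy":0,"wz":0,"fingers":1},{"x":43.3,"y":13.4,"z":21.0,"wx":0,"wy":0,"wz":0,"fingers":1},{"x":60.0,"y":9.6,"z":21.9,"wx":0,"wy":0,"wz":0,"fingers":1}]
```

View pics/w4.png

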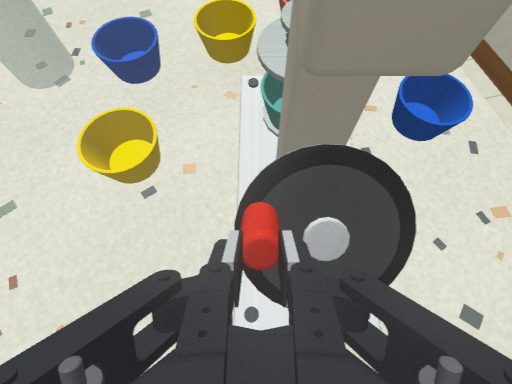

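Run:
```python
import numpy as np
d=np.load('pics/w4.npz'); T=d['tool_from_camera']; print(T)
from h import *
M=R.from_rotvec(monitor.read_state()['tcp_rot']).as_matrix(); p=M@T[:3,3]; print(p@lat,p@u,p@n)
W=cam_xyz(d)@T[:3,:3].T+T[:3,3]; W=W@M.T+monitor.read_state()['tool_pos']
for v,x in((74,320),(74,380),(74,440),(150,290)):
    e=W[v,x]-H; print(W[v,x],e@lat,e@u,e@n)
```

```text
[[-3.79704591e-04 -2.78076086e-01  9.60558976e-01 -1.56826063e-01]
 [ 9.99999815e-01 -5.62596919e-04  2.32426927e-04 -7.88886643e-05]
 [ 4.75775151e-04  9.60558886e-01  2.78076248e-01 -7.08018117e-02]
 [ 0.00000000e+00  0.00000000e+00  0.00000000e+00  1.00000000e+00]]
0.0008722226019312994 0.0710653792768757 0.1567043968446412
[0.55859052 0.00768872 0.26465077] 0.025582299963842564 0.10884514240297086 0.0723734850914869
[5.83124124e-01 3.33820699e-04 2.64908813e-01] -2.9922118379467367e-05 0.10894948424931938 0.07262245967893564
[ 0.60770905 -0.00693033  0.26507586] -0.02566556403393153 0.10907357655445496 0.07273648955727746
[0.5753479  0.05349186 0.12851271] 0.0225328897085275 0.059043940766177964 -0.06335731665731478
```

Run:
```python
from h import *
st(); rows(23,18,8)
```

```text
t 6.05 ang 23.505924906990018 r 55.25813989348222 h 46.283017443335275 F tan,rad,n 2.79334842207752 -0.4914869717339079 5.380035528621827 w 0.23077255720308762
[{"x":11.9,"y":8.2,"z":9.3,"wx":0,"wy":0,"wz":0,"fingers":1},{"x":27.0,"y":12.6,"z":16.4,"wx":0,"wy":0,"wz":0,"fingers":1},{"x":43.7,"y":12.8,"z":20.6,"wx":0,"wy":0,"wz":0,"fingers":1},{"x":60.4,"y":8.8,"z":21.3,"wx":0,"wy":0,"wz":0,"fingers":1},{"x":75.5,"y":1.0,"z":18.7,"wx":0,"wy":0,"wz":0,"fingers":1},{"x":87.5,"y":-9.9,"z":12.8,"wx":0,"wy":0,"wz":0,"fingers":1},{"x":95.2,"y":-22.8,"z":4.4,"wx":0,"wy":0,"wz":0,"fingers":1},{"x":97.9,"y":-36.3,"z":-5.8,"wx":0,"wy":0,"wz":0,"fingers":1}]
```

>>> play_rows --deltas '[{"x": 11.9,"y": 8.2,"z": 9.3,"wx": 0,"wy": 0,"wz": 0,"fingers": 1},{"x": 27.0,"y": 12.6,"z": 16.4,"wx": 0,"wy": 0,"wz": 0,"fingers": 1},{"x": 43.7,"y": 12.8,"z": 20.6,"wx": 0,"wy": 0,"wz": 0,"fingers": 1},{"x": 60.4,"y": 8.8,"z": 21.3,"wx": 0,"wy": 0,"wz": 0,"fingers": 1},{"x": 75.5,"y": 1.0,"z": 18.7,"wx": 0,"wy": 0,"wz": 0,"fingers": 1},{"x": 87.5,"y": -9.9,"z": 12.8,"wx": 0,"wy": 0,"wz": 0,"fingers": 1},{"x": 95.2,"y": -22.8,"z": 4.4,"wx": 0,"wy": 0,"wz": 0,"fingers": 1},{"x": 97.9,"y": -36.3,"z": -5.8,"wx": 0,"wy": 0,"wz": 0,"fingers": 1},{"x": 97.9,"y": -36.3,"z": -5.8,"wx": 0,"wy": 0,"wz": 0,"fingers": 1},{"x": 97.9,"y": -36.3,"z": -5.8,"wx": 0,"wy": 0,"wz": 0,"fingers": 1}]'

```text
time: 7.3
tool_pos: [0.6186, -0.0721, 0.1806]
tcp_rot: [1.969, 1.464, -0.924]
wrist_force: [5.9, -4.4, -1.0]
width: 0.227
```

Run:
```python
from h import *
print(monitor.read_state()['q']);st(); snap('wrist','w5'); d=snap('scene','s5'); cv2.imwrite('pics/s5z.png',cv2.resize(d['frame'][110:260,190:360,::-1],None,fx=4,fy=4,interpolation=cv2.INTER_CUBIC)); st(); rows(167,18,9)
```

```text
[-0.52634566  0.266974    1.832018    0.69728788  1.30388773 -0.52074566]
t 7.3 ang 170.25519353638458 r 55.46380629782485 h 45.91251230183715 F tan,rad,n 3.688185057168957 6.416676929916411 0.8692029491112756 w 0.22665426930389465
t 7.4 ang 170.15856942952553 r 55.46785619688796 h 45.92191703298161 F tan,rad,n 3.8523770914335245 6.751263607617933 -0.07699659442778174 w 0.2249386727856918
[{"x":-2.6,"y":-13.0,"z":-11.0,"wx":0,"wy":0,"wz":0,"fingers":1},{"x":-10.2,"y":-24.1,"z":-21.7,"wx":0,"wy":0,"wz":0,"fingers":1},{"x":-22.2,"y":-32.2,"z":-31.0,"wx":0,"wy":0,"wz":0,"fingers":1},{"x":-37.2,"y":-36.6,"z":-38.1,"wx":0,"wy":0,"wz":0,"fingers":1},{"x":-53.9,"y":-36.9,"z":-42.2,"wx":0,"wy":0,"wz":0,"fingers":1},{"x":-70.6,"y":-32.9,"z":-43.0,"wx":0,"wy":0,"wz":0,"fingers":1},{"x":-85.7,"y":-25.1,"z":-40.3,"wx":0,"wy":0,"wz":0,"fingers":1},{"x":-97.7,"y":-14.2,"z":-34.5,"wx":0,"wy":0,"wz":0,"fingers":1},{"x":-105.5,"y":-1.3,"z":-26.1,"wx":0,"wy":0,"wz":0,"fingers":1}]
```

View pics/w5.png

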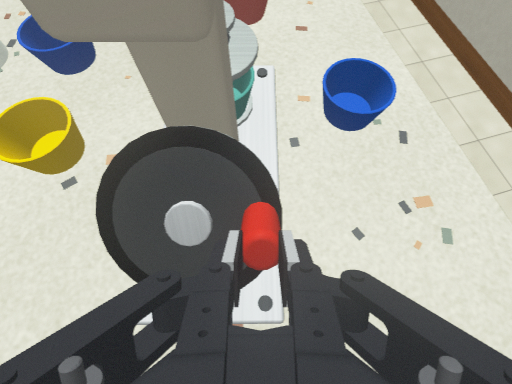

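View pics/s5z.png

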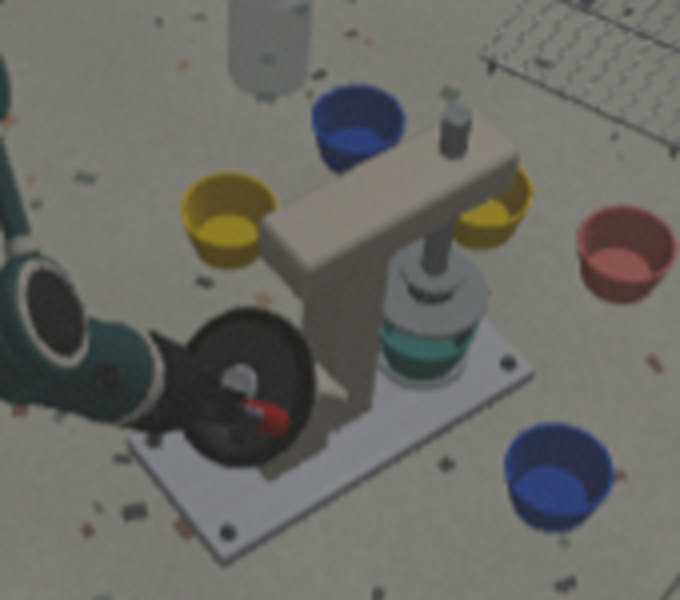

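Run:
```python
from h import *
for t in('scene0','s5'):
    d=np.load(f'pics/{t}.npz');W=world(d); hsv=cv2.cvtColor(d['frame'],cv2.COLOR_RGB2HSV).astype(int)
    s=(W-c0)@px; tt=(W-c0)@lat; v=d['depth']>0
    m=v&(abs(s-.208)<.058)&(abs(tt)<.058)
    lo=m&(W[...,2]>.085)&(W[...,2]<.155)&(hsv[...,1]<60)
    z=W[...,2][lo]; hh,e=np.histogram(z,bins=np.arange(.085,.157,.003)); print(t,[(round(float(x),3),int(y)) for x,y in zip(e,hh)])
    rt=v&(abs(s-.208)<.03)&(abs(tt)<.03)&(W[...,2]>.32); print('rod',np.percentile(W[...,2][rt],[50,80,90,98]), s[rt].mean(),tt[rt].mean())
    teal=v&(hsv[...,0]>75)&(hsv[...,0]<100)&(hsv[...,1]>70)&m&(W[...,2]>.05); print('teal z',np.sort(W[...,2][teal])[-12:], teal.sum())
```

```text
scene0 [(0.085, 0), (0.088, 0), (0.091, 0), (0.094, 0), (0.097, 0), (0.1, 0), (0.103, 0), (0.106, 0), (0.109, 0), (0.112, 0), (0.115, 0), (0.118, 0), (0.121, 0), (0.124, 0), (0.127, 0), (0.13, 6), (0.133, 26), (0.136, 70), (0.139, 90), (0.142, 85), (0.145, 28), (0.148, 7), (0.151, 7)]
rod [0.35846998 0.37474505 0.37747766 0.37921843] 0.2103087338650094 0.0006282011226068269
teal z [0.07610669 0.07621137 0.07660655 0.07688856 0.07715981 0.07735382
 0.07752873 0.07876167 0.07881742 0.07963752 0.0801026  0.08243982] 59
s5 [(0.085, 0), (0.088, 0), (0.091, 0), (0.094, 0), (0.097, 0), (0.1, 0), (0.103, 0), (0.106, 1), (0.109, 5), (0.112, 38), (0.115, 83), (0.118, 111), (0.121, 59), (0.124, 13), (0.127, 5), (0.13, 5), (0.133, 5), (0.136, 1), (0.139, 1), (0.142, 1), (0.145, 11), (0.148, 30), (0.151, 50)]
rod [0.34754273 0.35351814 0.35509553 0.35738782] 0.21101909293129012 0.0015515461702520128
teal z [0.07544829 0.07588248 0.07617032 0.07622729 0.07665194 0.07708179
 0.07715641 0.07725712 0.07747719 0.07861132 0.07948022 0.08091927] 50
```

>>> play_rows --deltas '[{"x": -2.6,"y": -13.0,"z": -11.0,"wx": 0,"wy": 0,"wz": 0,"fingers": 1},{"x": -10.2,"y": -24.1,"z": -21.7,"wx": 0,"wy": 0,"wz": 0,"fingers": 1},{"x": -22.2,"y": -32.2,"z": -31.0,"wx": 0,"wy": 0,"wz": 0,"fingers": 1},{"x": -37.2,"y": -36.6,"z": -38.1,"wx": 0,"wy": 0,"wz": 0,"fingers": 1},{"x": -53.9,"y": -36.9,"z": -42.2,"wx": 0,"wy": 0,"wz": 0,"fingers": 1},{"x": -70.6,"y": -32.9,"z": -43.0,"wx": 0,"wy": 0,"wz": 0,"fingers": 1},{"x": -85.7,"y": -25.1,"z": -40.3,"wx": 0,"wy": 0,"wz": 0,"fingers": 1},{"x": -97.7,"y": -14.2,"z": -34.5,"wx": 0,"wy": 0,"wz": 0,"fingers": 1},{"x": -105.5,"y": -1.3,"z": -26.1,"wx": 0,"wy": 0,"wz": 0,"fingers": 1},{"x": -105.5,"y": -1.3,"z": -26.1,"wx": 0,"wy": 0,"wz": 0,"fingers": 1}]'

```text
time: 8.65
tool_pos: [0.5133, -0.0703, 0.1576]
tcp_rot: [1.972, 1.467, -0.917]
wrist_force: [7.4, 3.8, 4.3]
width: 0.224
```

Run:
```python
from h import *
print(monitor.read_state()['q']);st(); snap('wrist','w6'); d=snap('scene','s6'); cv2.imwrite('pics/s6z.png',cv2.resize(d['frame'][140:220,250:350,::-1],None,fx=7,fy=7,interpolation=cv2.INTER_CUBIC)); st(); rows(-31,9,14)
W=world(d); hsv=cv2.cvtColor(d['frame'],cv2.COLOR_RGB2HSV).astype(int)
s=(W-c0)@px; tt=(W-c0)@lat; v=d['depth']>0
lo=v&(abs(s-.208)<.058)&(abs(tt)<.058)&(W[...,2]>.085)&(W[...,2]<.12)&(hsv[...,1]<60)
print(np.percentile(W[...,2][lo],[10,50,90]),lo.sum())
```

```text
[-0.62587743  0.13276773  2.04600733  0.68100253  1.29840482 -0.64388261]
t 8.65 ang -29.95245371236115 r 54.0931799274552 h 46.26830947507489 F tan,rad,n 3.2106600584329574 -8.772563689000181 -0.3198052014032717 w 0.2241247215942499
t 8.75 ang -30.349195071266738 r 54.07144922996714 h 46.22478124570917 F tan,rad,n 2.546315045632612 -8.172878561686135 0.4058734082518718 w 0.22429309049714646
[{"x":-2.0,"y":6.8,"z":4.9,"wx":0,"wy":0,"wz":0,"fingers":1},{"x":-2.7,"y":13.6,"z":10.2,"wx":0,"wy":0,"wz":0,"fingers":1},{"x":-2.1,"y":20.2,"z":15.7,"wx":0,"wy":0,"wz":0,"fingers":1},{"x":-0.1,"y":26.6,"z":21.2,"wx":0,"wy":0,"wz":0,"fingers":1},{"x":3.1,"y":32.4,"z":26.7,"wx":0,"wy":0,"wz":0,"fingers":1},{"x":7.5,"y":37.7,"z":31.9,"wx":0,"wy":0,"wz":0,"fingers":1},{"x":13.0,"y":42.2,"z":36.8,"wx":0,"wy":0,"wz":0,"fingers":1},{"x":19.5,"y":45.8,"z":41.2,"wx":0,"wy":0,"wz":0,"fingers":1},{"x":26.7,"y":48.5,"z":45.1,"wx":0,"wy":0,"wz":0,"fingers":1},{"x":34.5,"y":50.2,"z":48.3,"wx":0,"wy":0,"wz":0,"fingers":1},{"x":42.8,"y":50.9,"z":50.8,"wx":0,"wy":0,"wz":0,"fingers":1},{"x":51.2,"y":50.4,"z":52.5,"wx":0,"wy":0,"wz":0,"fingers":1},{"x":59.7,"y":49.0,"z":53.3,"wx":0,"wy":0,"wz":0,"fingers":1},{"x":67.9,"y":46.4,"z":53.2,"wx":0,"wy":0,"wz":0,"fingers":1}]
[0.09675032 0.10170606 0.10668668] 323
```

View pics/s6z.png

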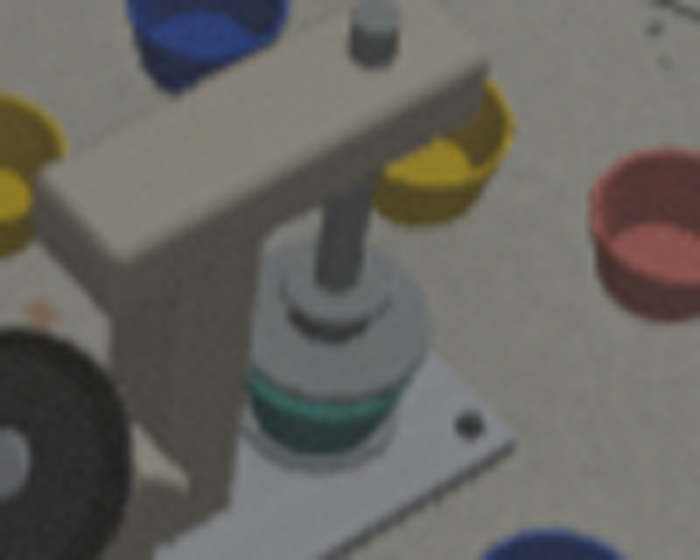

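View pics/w6.png

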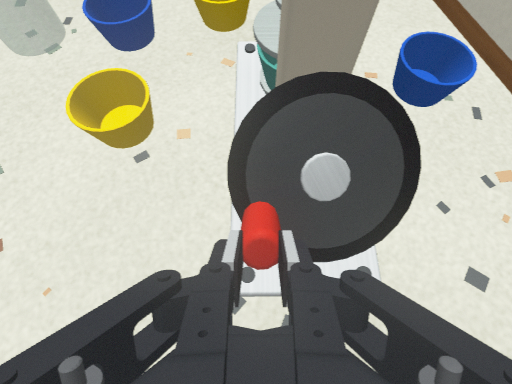

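>>> play_rows --deltas '[{"x": -1.5,"y": 6.7,"z": 4.9,"wx": 0,"wy": 0,"wz": 0,"fingers": 1},{"x": -1.7,"y": 13.3,"z": 10.2,"wx": 0,"wy": 0,"wz": 0,"fingers": 1},{"x": -1.1,"y": 19.9,"z": 15.7,"wx": 0,"wy": 0,"wz": 0,"fingers": 1},{"x": 0.9,"y": 26.3,"z": 21.2,"wx": 0,"wy": 0,"wz": 0,"fingers": 1},{"x": 4.1,"y": 32.1,"z": 26.7,"wx": 0,"wy": 0,"wz": 0,"fingers": 1},{"x": 8.5,"y": 37.4,"z": 31.9,"wx": 0,"wy": 0,"wz": 0,"fingers": 1},{"x": 14.0,"y": 41.9,"z": 36.8,"wx": 0,"wy": 0,"wz": 0,"fingers": 1},{"x": 20.5,"y": 45.5,"z": 41.2,"wx": 0,"wy": 0,"wz": 0,"fingers": 1},{"x": 27.7,"y": 48.2,"z": 45.1,"wx": 0,"wy": 0,"wz": 0,"fingers": 1},{"x": 35.5,"y": 49.9,"z": 48.3,"wx": 0,"wy": 0,"wz": 0,"fingers": 1},{"x": 43.8,"y": 50.6,"z": 50.8,"wx": 0,"wy": 0,"wz": 0,"fingers": 1},{"x": 52.2,"y": 50.1,"z": 52.5,"wx": 0,"wy": 0,"wz": 0,"fingers": 1},{"x": 52.2,"y": 50.1,"z": 52.5,"wx": 0,"wy": 0,"wz": 0,"fingers": 1},{"x": 52.2,"y": 50.1,"z": 52.5,"wx": 0,"wy": 0,"wz": 0,"fingers": 1}]'

```text
time: 10.5
tool_pos: [0.5641, -0.0197, 0.21]
tcp_rot: [1.97, 1.473, -0.918]
wrist_force: [-0.3, 1.5, 9.3]
width: 0.224
```

```bash
cat >> h.py <<'E'
def look(tag):
    st(); d=snap('scene',tag); cv2.imwrite(f'pics/{tag}z.png',cv2.resize(d['frame'][140:220,250:350,::-1],None,fx=7,fy=7,interpolation=cv2.INTER_CUBIC))
    coll(d)
def coll(d):
    W=world(d); hsv=cv2.cvtColor(d['frame'],cv2.COLOR_RGB2HSV).astype(int)
    s=(W-c0)@px-.209; t=(W-c0)@lat; v=d['depth']>0; r=np.hypot(s,t); z=W[...,2]
    lo=v&(r<.051)&(r>.03)&(z>.065)&(hsv[...,1]<60)&(t>0)   # generous
    lo=v&(r<.052)&(r>.028)&(hsv[...,1]<60)&(z>.068)&(z<.16)
    zz=z[lo]; m=np.median(zz)
    for _ in range(5): m=np.median(zz[abs(zz-m)<.008])
    rt=v&(abs(s)<.025)&(abs(t)<.025)&(z>.30)
    print('collar top z',m,'n',(abs(zz-m)<.008).sum(),'under',m-.008)
E
python3 - <<'E'
from h import *
for t in('scene0','s5','s6'): coll(np.load(f'pics/{t}.npz'))
look('s7'); rows(77,6,10)
E
```

```text
collar top z 0.13999188592169554 n 211 under 0.13199188592169553
collar top z 0.1185421378475705 n 212 under 0.1105421378475705
collar top z 0.10163700870936021 n 210 under 0.0936370087093602
t 10.5 ang 77.12822494941022 r 56.2770791179749 h 46.25689220165911 F tan,rad,n 0.9008283062241683 7.018798182857983 6.2938283444961005 w 0.22401463882238776
collar top z 0.08925498461335057 n 208 under 0.08125498461335057
[{"x":5.7,"y":-0.9,"z":0.6,"wx":0,"wy":0,"wz":0,"fingers":1},{"x":11.2,"y":-2.2,"z":0.9,"wx":0,"wy":0,"wz":0,"fingers":1},{"x":16.7,"y":-4.0,"z":0.8,"wx":0,"wy":0,"wz":0,"fingers":1},{"x":22.0,"y":-6.2,"z":0.3,"wx":0,"wy":0,"wz":0,"fingers":1},{"x":27.1,"y":-8.8,"z":-0.6,"wx":0,"wy":0,"wz":0,"fingers":1},{"x":31.8,"y":-11.8,"z":-1.9,"wx":0,"wy":0,"wz":0,"fingers":1},{"x":36.2,"y":-15.1,"z":-3.5,"wx":0,"wy":0,"wz":0,"fingers":1},{"x":40.2,"y":-18.8,"z":-5.5,"wx":0,"wy":0,"wz":0,"fingers":1},{"x":43.8,"y":-22.7,"z":-7.7,"wx":0,"wy":0,"wz":0,"fingers":1},{"x":46.9,"y":-26.8,"z":-10.3,"wx":0,"wy":0,"wz":0,"fingers":1}]
```

View pics/s7z.png

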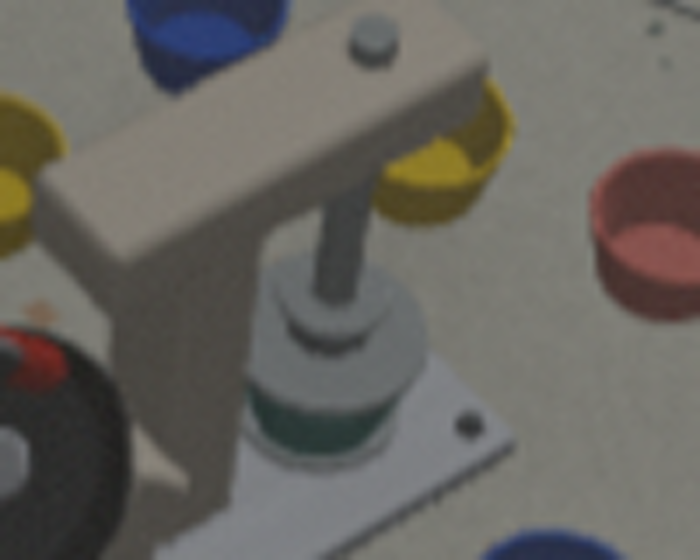

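>>> play_rows --deltas '[{"x": 5.7,"y": -0.9,"z": 0.6,"wx": 0,"wy": 0,"wz": 0,"fingers": 1},{"x": 11.2,"y": -2.2,"z": 0.9,"wx": 0,"wy": 0,"wz": 0,"fingers": 1},{"x": 16.7,"y": -4.0,"z": 0.8,"wx": 0,"wy": 0,"wz": 0,"fingers": 1},{"x": 22.0,"y": -6.2,"z": 0.3,"wx": 0,"wy": 0,"wz": 0,"fingers": 1},{"x": 22.0,"y": -6.2,"z": 0.3,"wx": 0,"wy": 0,"wz": 0,"fingers": 1},{"x": 22.0,"y": -6.2,"z": 0.3,"wx": 0,"wy": 0,"wz": 0,"fingers": 1},{"x": 22.0,"y": -6.2,"z": 0.3,"wx": 0,"wy": 0,"wz": 0,"fingers": 1}]'

```text
time: 11.42
tool_pos: [0.5867, -0.026, 0.2103]
tcp_rot: [1.971, 1.471, -0.918]
wrist_force: [3.1, 3.5, 7.1]
width: 0.228
```

Run:
```python
from h import *
look('s8');look('s8b'); rows(101,6,8)
```

```text
t 11.425 ang 101.17628002305469 r 56.462589358390176 h 46.22574141416012 F tan,rad,n 0.4098383297293108 8.005662616623022 2.7369441611556224 w 0.22771613444333136
collar top z 0.08650378695728778 n 206 under 0.07850378695728777
t 11.475 ang 101.1704475290831 r 56.46883540636446 h 46.22528114932435 F tan,rad,n 1.296517605846514 8.247308566340182 2.7625186038373073 w 0.2273415124368456
collar top z 0.08660665646363808 n 199 under 0.07860665646363807
[{"x":5.1,"y":-2.6,"z":-0.9,"wx":0,"wy":0,"wz":0,"fingers":1},{"x":9.8,"y":-5.6,"z":-2.2,"wx":0,"wy":0,"wz":0,"fingers":1},{"x":14.2,"y":-8.9,"z":-3.8,"wx":0,"wy":0,"wz":0,"fingers":1},{"x":18.2,"y":-12.6,"z":-5.7,"wx":0,"wy":0,"wz":0,"fingers":1},{"x":21.8,"y":-16.5,"z":-8.0,"wx":0,"wy":0,"wz":0,"fingers":1},{"x":24.9,"y":-20.6,"z":-10.6,"wx":0,"wy":0,"wz":0,"fingers":1},{"x":27.5,"y":-24.9,"z":-13.4,"wx":0,"wy":0,"wz":0,"fingers":1},{"x":29.5,"y":-29.3,"z":-16.4,"wx":0,"wy":0,"wz":0,"fingers":1}]
```

View pics/s8z.png

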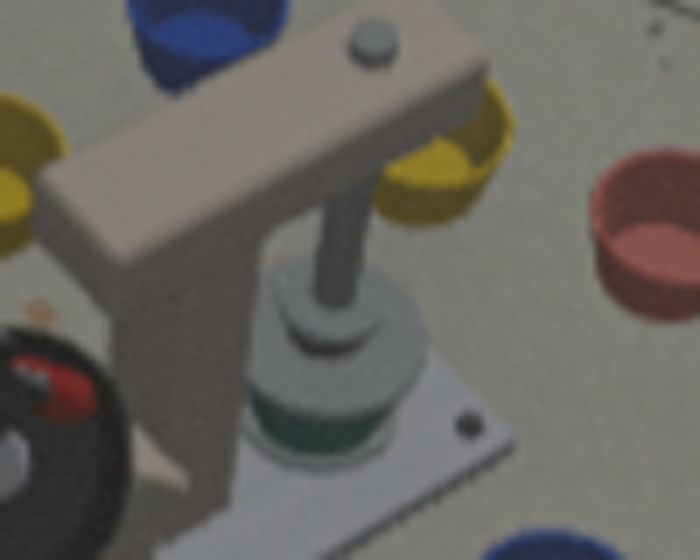

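>>> play_rows --deltas '[{"x": 5.3,"y": -1.9,"z": -0.3,"wx": 0,"wy": 0,"wz": 0,"fingers": 1},{"x": 10.0,"y": -4.9,"z": -1.6,"wx": 0,"wy": 0,"wz": 0,"fingers": 1},{"x": 14.4,"y": -8.2,"z": -3.2,"wx": 0,"wy": 0,"wz": 0,"fingers": 1},{"x": 14.4,"y": -8.2,"z": -3.2,"wx": 0,"wy": 0,"wz": 0,"fingers": 1},{"x": 14.4,"y": -8.2,"z": -3.2,"wx": 0,"wy": 0,"wz": 0,"fingers": 1},{"x": 14.4,"y": -8.2,"z": -3.2,"wx": 0,"wy": 0,"wz": 0,"fingers": 1}]'

```text
time: 12.28
tool_pos: [0.6012, -0.035, 0.2064]
tcp_rot: [1.97, 1.469, -0.919]
wrist_force: [3.7, 1.1, 5.5]
width: 0.23
```

Run:
```python
from h import *
look('s9');look('s9b'); rows(119,6,8)
```

```text
t 12.275 ang 119.03379616572514 r 56.50550991557093 h 46.1309786504331 F tan,rad,n 0.3148374524839484 6.0523678708368855 2.9398372391399685 w 0.23041631529830708
collar top z 0.08463427901871357 n 205 under 0.07663427901871356
t 12.325 ang 119.03802969128643 r 56.485338482040525 h 46.127693335707356 F tan,rad,n 0.492246090068037 3.997015136617986 3.250151582066528 w 0.22497380272556972
collar top z 0.08479421451899483 n 195 under 0.07679421451899482
[{"x":4.0,"y":-3.6,"z":-2.0,"wx":0,"wy":0,"wz":0,"fingers":1},{"x":7.6,"y":-7.5,"z":-4.2,"wx":0,"wy":0,"wz":0,"fingers":1},{"x":10.7,"y":-11.7,"z":-6.8,"wx":0,"wy":0,"wz":0,"fingers":1},{"x":13.3,"y":-16.0,"z":-9.6,"wx":0,"wy":0,"wz":0,"fingers":1},{"x":15.3,"y":-20.4,"z":-12.7,"wx":0,"wy":0,"wz":0,"fingers":1},{"x":16.8,"y":-24.9,"z":-15.9,"wx":0,"wy":0,"wz":0,"fingers":1},{"x":17.7,"y":-29.4,"z":-19.3,"wx":0,"wy":0,"wz":0,"fingers":1},{"x":18.0,"y":-34.0,"z":-22.9,"wx":0,"wy":0,"wz":0,"fingers":1}]
```

View pics/s9z.png

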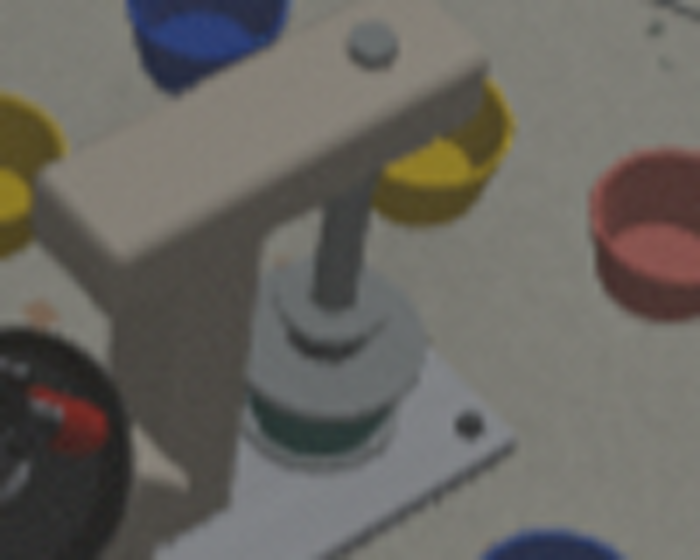

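>>> play_rows --deltas '[{"x": 4.0,"y": -3.6,"z": -2.0,"wx": 0,"wy": 0,"wz": 0,"fingers": 1},{"x": 7.6,"y": -7.5,"z": -4.2,"wx": 0,"wy": 0,"wz": 0,"fingers": 1},{"x": 7.6,"y": -7.5,"z": -4.2,"wx": 0,"wy": 0,"wz": 0,"fingers": 1},{"x": 7.6,"y": -7.5,"z": -4.2,"wx": 0,"wy": 0,"wz": 0,"fingers": 1},{"x": 7.6,"y": -7.5,"z": -4.2,"wx": 0,"wy": 0,"wz": 0,"fingers": 1}]'

```text
time: 13.0
tool_pos: [0.609, -0.0429, 0.2019]
tcp_rot: [1.97, 1.468, -0.92]
wrist_force: [4.4, 1.1, 4.3]
width: 0.225
```

Run:
```python
from h import *
look('s10');look('s10b');look('s10c'); rows(131,6,4)
```

```text
t 13.0 ang 131.2182762015547 r 56.3017427371462 h 46.08182731263685 F tan,rad,n -0.012169952544881292 6.000324566159992 1.8148191081661786 w 0.22521727250335957
collar top z 0.08321602783772086 n 202 under 0.07521602783772086
t 13.05 ang 131.24628072854176 r 56.291406672553286 h 46.09037459198866 F tan,rad,n 0.4203151103011266 6.399201119728228 2.1201435572785376 w 0.22839533716208696
collar top z 0.08284122535456762 n 201 under 0.07484122535456761
t 13.1 ang 131.22971781536057 r 56.28579466623724 h 46.08989580371868 F tan,rad,n 0.011017020842997327 6.475634283435855 2.4766276628732804 w 0.22547714257282894
collar top z 0.08355995642728398 n 196 under 0.07555995642728397
[{"x":3.1,"y":-4.1,"z":-2.6,"wx":0,"wy":0,"wz":0,"fingers":1},{"x":5.7,"y":-8.4,"z":-5.4,"wx":0,"wy":0,"wz":0,"fingers":1},{"x":7.7,"y":-12.9,"z":-8.4,"wx":0,"wy":0,"wz":0,"fingers":1},{"x":9.2,"y":-17.4,"z":-11.7,"wx":0,"wy":0,"wz":0,"fingers":1}]
```

>>> play_rows --deltas '[{"x": 3.1,"y": -4.1,"z": -2.6,"wx": 0,"wy": 0,"wz": 0,"fingers": 1},{"x": 5.7,"y": -8.4,"z": -5.4,"wx": 0,"wy": 0,"wz": 0,"fingers": 1},{"x": 5.7,"y": -8.4,"z": -5.4,"wx": 0,"wy": 0,"wz": 0,"fingers": 1},{"x": 5.7,"y": -8.4,"z": -5.4,"wx": 0,"wy": 0,"wz": 0,"fingers": 1},{"x": 5.7,"y": -8.4,"z": -5.4,"wx": 0,"wy": 0,"wz": 0,"fingers": 1}]'

```text
time: 13.78
tool_pos: [0.6146, -0.0516, 0.1962]
tcp_rot: [1.969, 1.468, -0.921]
wrist_force: [4.0, 1.1, 4.2]
width: 0.228
```

Run:
```python
from h import *
look('s11');look('s11b');look('s11c'); rows(143,6,4)
```

```text
t 13.775 ang 143.23677584032197 r 56.109442055842806 h 46.01233141572318 F tan,rad,n -1.38395824566115 5.487482824538172 1.838917118663597 w 0.22770204048947945
collar top z 0.0834006296922476 n 205 under 0.07540062969224759
t 13.825 ang 143.2394888184 r 56.09133955350427 h 46.0404153574771 F tan,rad,n -0.7544921335563031 5.927928939038013 2.2835945433168283 w 0.2253374826440178
collar top z 0.08250211471032465 n 204 under 0.07450211471032464
t 13.875 ang 143.24467626052615 r 56.10503891607 h 46.01607733542167 F tan,rad,n -0.6030591355585408 5.847385553212449 1.8318897833827348 w 0.2271041606682208
collar top z 0.08298867914356611 n 195 under 0.0749886791435661
[{"x":2.0,"y":-4.4,"z":-3.1,"wx":0,"wy":0,"wz":0,"fingers":1},{"x":3.5,"y":-8.9,"z":-6.3,"wx":0,"wy":0,"wz":0,"fingers":1},{"x":4.4,"y":-13.5,"z":-9.7,"wx":0,"wy":0,"wz":0,"fingers":1},{"x":4.7,"y":-18.0,"z":-13.3,"wx":0,"wy":0,"wz":0,"fingers":1}]
```

View pics/s11z.png

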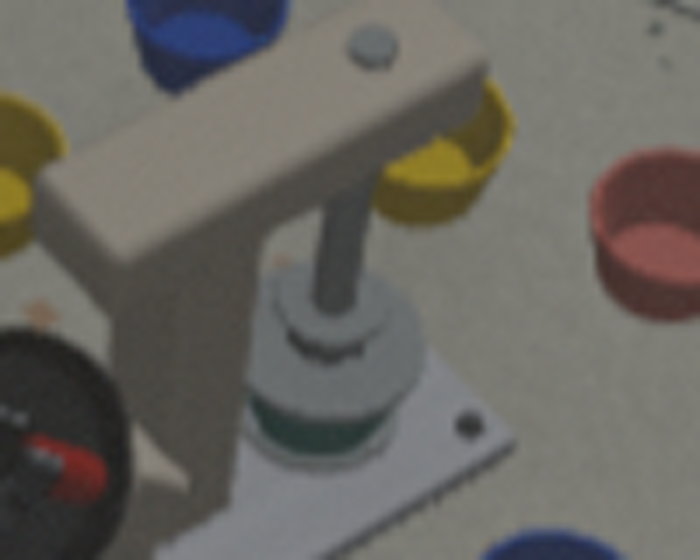

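>>> play_rows --deltas '[{"x": 2.0,"y": -4.4,"z": -3.1,"wx": 0,"wy": 0,"wz": 0,"fingers": 1},{"x": 2.8,"y": -6.7,"z": -4.7,"wx": 0,"wy": 0,"wz": 0,"fingers": 1},{"x": 2.8,"y": -6.7,"z": -4.7,"wx": 0,"wy": 0,"wz": 0,"fingers": 1},{"x": 2.8,"y": -6.7,"z": -4.7,"wx": 0,"wy": 0,"wz": 0,"fingers": 1},{"x": 2.8,"y": -6.7,"z": -4.7,"wx": 0,"wy": 0,"wz": 0,"fingers": 1}]'

```text
time: 14.55
tool_pos: [0.6172, -0.058, 0.1916]
tcp_rot: [1.969, 1.469, -0.92]
wrist_force: [5.0, 1.2, 4.2]
width: 0.229
```

Run:
```python
from h import *
look('s12');look('s12b');look('s12c')
s=monitor.read_state();print(s['joint_vel'])
# rod-cap (spring housing) and rod top tracking vs collar
for t in('s8','s8b','s9','s9b','s10','s10b','s10c','s11','s11b','s11c','s12','s12b','s12c'):
    d=np.load(f'pics/{t}.npz');W=world(d);sx=(W-c0)@px-.209;tt=(W-c0)@lat;z=W[...,2];v=d['depth']>0
    m=v&(np.hypot(sx,tt)<.024)&(z>.1)&(z<.135); c=v&(abs(sx)<.016)&(abs(tt)<.016)&(z>.32)
    print(t,'cap',np.median(z[m]),m.sum(),'rodtop',np.median(z[c]) if c.sum() else 0,c.sum())
```

```text
t 14.55 ang 151.78222325607376 r 55.97064692481687 h 45.97327158763477 F tan,rad,n -1.973914850287891 6.121464408079453 1.6160516783767718 w 0.22857090516365122
collar top z 0.08274112205165551 n 202 under 0.0747411220516555
t 14.6 ang 151.77787738068167 r 55.978547681067155 h 45.997323054308595 F tan,rad,n -2.8567470137383775 5.081840012026152 2.3194620496365417 w 0.22821159863775126
collar top z 0.08289292298846784 n 199 under 0.07489292298846784
t 14.65 ang 151.807280315109 r 55.97683562396608 h 45.997160638824916 F tan,rad,n -2.787264804368566 5.918062152733119 1.777474903966342 w 0.22699114076200838
collar top z 0.08246628588943672 n 203 under 0.07446628588943671
[ 0.00042808  0.00107962  0.00049916 -0.00097828  0.0003869  -0.00076524]
s8 cap 0.12014890606389583 101 rodtop 0.32219632368862305 24
s8b cap 0.1210303489150828 97 rodtop 0.32264903016554225 29
s9 cap 0.11955947981024218 94 rodtop 0.3213376902295526 15
s9b cap 0.11930253325969531 95 rodtop 0.32078618388490954 10
s10 cap 0.11832857907108774 91 rodtop 0.3208058232005151 5
s10b cap 0.11820288993501848 95 rodtop 0.3203489855033541 13
s10c cap 0.11783662603288025 95 rodtop 0.32177376625809795 7
s11 cap 0.11730748993694617 101 rodtop 0.32020808277617807 4
s11b cap 0.1165727141272126 97 rodtop 0.32135845052598655 6
s11c cap 0.11597815792738708 97 rodtop 0.32197941430861055 4
s12 cap 0.11558956340849436 96 rodtop 0.32076521640243527 3
s12b cap 0.1158755491978618 99 rodtop 0.3217355664874627 2
s12c cap 0.11614020394171853 95 rodtop 0.32100346754972187 4
```

View pics/s12z.png

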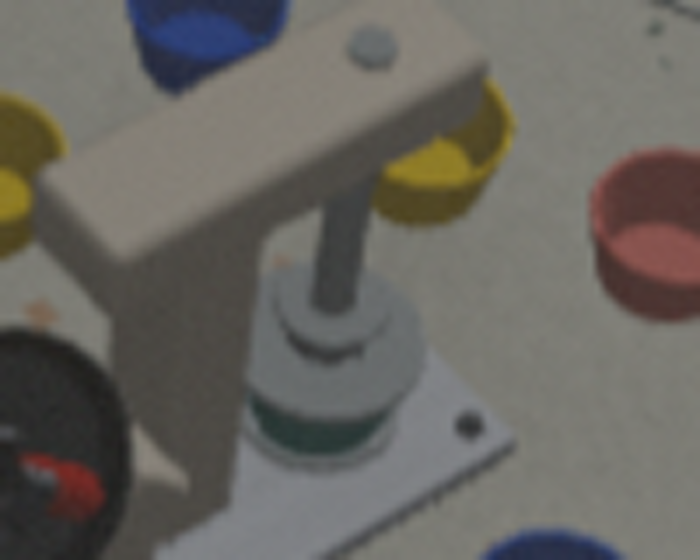

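>>> play_rows --deltas '[{"x": -0.7,"y": 3,"z": 2.2,"wx": 0,"wy": 0,"wz": 0,"fingers": 1},{"x": -0.7,"y": 3,"z": 2.2,"wx": 0,"wy": 0,"wz": 0,"fingers": 1},{"x": -0.7,"y": 3,"z": 2.2,"wx": 0,"wy": 0,"wz": 0,"fingers": 1}]'

```text
time: 15.08
tool_pos: [0.6164, -0.0556, 0.1934]
tcp_rot: [1.968, 1.468, -0.922]
wrist_force: [4.1, -1.6, 3.1]
width: 0.231
```

Run:
```python
from h import *
look('s13');look('s13b')
```

```text
t 15.075 ang 148.59577362647155 r 56.07521212350885 h 45.95512013552761 F tan,rad,n 0.819882562156972 4.69139961883199 2.6434594880394067 w 0.23089384921595646
collar top z 0.08287257255536917 n 200 under 0.07487257255536917
t 15.125 ang 148.5868314543638 r 56.07300717362497 h 45.944755194335556 F tan,rad,n 1.062458377500047 5.146052453637528 2.8847166084158045 w 0.22702406195631283
collar top z 0.0833288486575231 n 202 under 0.0753288486575231
```

Still in contact, with the collar underside at about 0.075. Now I open the jaws and retreat along the spindle.

>>> play_rows --deltas '[{"x": 0,"y": 0,"z": 0,"wx": 0,"wy": 0,"wz": 0,"fingers": -0.2},{"x": 0,"y": 0,"z": 0,"wx": 0,"wy": 0,"wz": 0,"fingers": -0.2},{"x": 0,"y": 0,"z": 0,"wx": 0,"wy": 0,"wz": 0,"fingers": -0.2},{"x": 0,"y": 0,"z": 0,"wx": 0,"wy": 0,"wz": 0,"fingers": -0.2},{"x": 0,"y": 0,"z": 0,"wx": 0,"wy": 0,"wz": 0,"fingers": -0.2},{"x": -2,"y": -6,"z": 7.5,"wx": 0,"wy": 0,"wz": 0,"fingers": -0.2},{"x": -5,"y": -17,"z": 21,"wx": 0,"wy": 0,"wz": 0,"fingers": -0.2},{"x": -9,"y": -31,"z": 38,"wx": 0,"wy": 0,"wz": 0,"fingers": -0.2},{"x": -15,"y": -49,"z": 61,"wx": 0,"wy": 0,"wz": 0,"fingers": -0.2},{"x": -22,"y": -74,"z": 92,"wx": 0,"wy": 0,"wz": 0,"fingers": -0.2},{"x": -22,"y": -74,"z": 92,"wx": 0,"wy": 0,"wz": 0,"fingers": -0.2},{"x": -22,"y": -74,"z": 92,"wx": 0,"wy": 0,"wz": 0,"fingers": -0.2}]'

```text
time: 16.68
tool_pos: [0.5944, -0.1298, 0.286]
tcp_rot: [1.969, 1.467, -0.921]
wrist_force: [-0.9, 0.3, -0.4]
width: 0.598
```

Run:
```python
from h import *
look('s14');look('s14b'); look('s14c'); cv2.imwrite('pics/s14w.png',np.load('pics/s14.npz')['frame'][:,:,::-1])
s=monitor.read_state();M=R.from_rotvec(s['tcp_rot']).as_matrix();d=snap('wrist','w14');T=d['tool_from_camera']
W=(cam_xyz(d)@T[:3,:3].T+T[:3,3])@M.T+s['tool_pos'];hsv=cv2.cvtColor(d['frame'],cv2.COLOR_RGB2HSV).astype(int);e=W-H;a,b,h=e@lat,e@u,e@n
top=(d['depth']>0)&(hsv[...,1]>140)&((hsv[...,0]<8)|(hsv[...,0]>172))&(h>.059)&(h<.08)&(np.hypot(a,b)<.1)
print('crank',top.sum(),np.degrees(np.arctan2(b[top].mean(),a[top].mean())),np.hypot(b[top].mean(),a[top].mean()))
for t in('s14','s14b','s14c'):
    d=np.load(f'pics/{t}.npz');W=world(d);sx=(W-c0)@px-.209;tt=(W-c0)@lat;z=W[...,2];v=d['depth']>0
    m=v&(np.hypot(sx,tt)<.024)&(z>.1)&(z<.135);print('cap',np.median(z[m]))
```

```text
t 16.675 ang 148.71742989788015 r 55.97991858034884 h 166.68171733984383 F tan,rad,n -0.2568958130238124 -0.9387806401512115 -0.3023863299708333 w 0.5984694331660908
collar top z 0.08324715715975373 n 197 under 0.07524715715975372
t 16.725 ang 148.5294066029167 r 55.49644487373476 h 165.66780801378022 F tan,rad,n -0.7998073874113344 -0.5734348803497062 -0.26125415653335243 w 0.5983326874498087
collar top z 0.08275931143567417 n 201 under 0.07475931143567416
t 16.775 ang 148.40171362750783 r 55.29039043993691 h 165.10174921866178 F tan,rad,n -0.220257864109685 -0.6683656889280463 0.1604177759102514 w 0.5999197177826798
collar top z 0.08258763210279829 n 197 under 0.07458763210279828
crank 490 149.8097288324072 0.05562966153609515
cap 0.1168031472791603
cap 0.1162130422155554
cap 0.11680365812968507
```

View pics/s14.png

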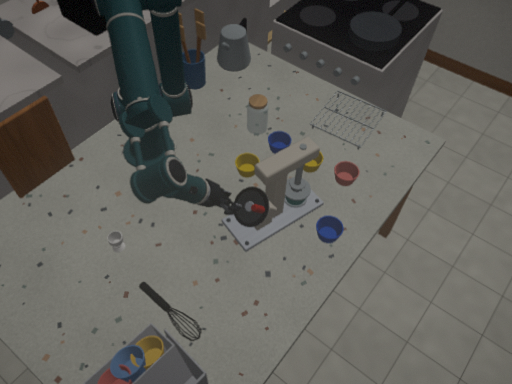

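View pics/w14.png

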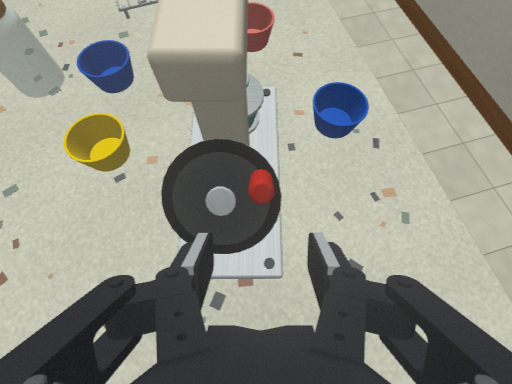

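```bash
python3 -c "
from workcell import finish_job
print(finish_job())"
```

```text
the job is handed in; nothing more can be done
None
```

I turned the wheel clockwise by its red crank, about 1.5 turns, until the collar came to rest on the teal mould's rim. I then let go and backed the gripper away along the spindle. The job was handed in at about 17 s; it gave no verdict.

**Contact:** Over the last 21° of turning, the collar stayed level at about 75 mm above the counter, while the part of the ram above it sank another 2 mm or so. The resistance at the crank also rose, from about 0 to 2.5 N. I take that as the collar resting on the rim, with an estimated peak of 15–20 N on the mould. I backed off about 3° before letting go.

**Last checks:** After release the collar underside measured 74.6–75.2 mm, against an expected rim height of about 75 mm. The crank stayed at about 149°, where it was left. No objects appeared out of place in the last overall picture, though I checked that by eye only.

**Uncertain:**
- **Collar height:** single readings scatter by about 0.4 mm, so the remaining contact of about 1 mm (10 N) is an estimate, not a direct measurement.
- **Grip width:** while I held the 26 mm handle, the reported opening was about 19 mm. The handle followed the gripper the whole way, so I carried on.

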